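# Pack the geometry box from the pen stand

## Task

Pack the open yellow geometry box for school: first the red brush, then the blue pencil. Pinch each one by its upper part in the pen stand, draw it out, press its lower end on the bare desk top so that it swings level between the fingers, and carry it level to the box. Lay the two down flat in the box, one on each side of the low rib, tips towards the end with the red clasp; set them down rather than let them fall, and leave the green marker and everything else where it stands.

Things in the scene. Friction and masses are not known exactly. Their poses are not given: they have to be found in the camera images.
- table: the desk top, grey sunmica, z = 0. Besides the listed things it carries fixed equipment only at x > 0.80 (bin, notebooks) and at |y| > 0.50 (radio, lamp, steel tiffin). A brush or pencil pinched near its upper end with about 25 N turns between the pads when its butt is pressed on the desk and the hand moves over and down, and then keeps its angle in the air.
- stand: brown wooden pen stand, a fixed block 150 (its x) x 56 (its y) x 60 mm high, origin at the centre of its underside. Three square wells 18 mm wide and 50 mm deep in a row along its x at -46, 0 and +46 mm; they hold brush, pencil and marker in any order.
- brush: round paint brush, 160 mm long, red handle 14 mm in diameter up to 132 mm from the butt, then aluminium ferrule and dark bristles (rigid), 14 mm thick at most; 30 g nominal. Origin at the centre of its flat lower (butt) end, z along its axis to the tip. It starts upright, tip up, on the floor of one of the stand's wells (butt 10 mm above the desk).
- brush_tip (a point): the brush's bristle tip, 160 mm from the butt end on its axis
- brush_mid (a point): middle of the brush's axis, 80 mm from the butt end
- pencil: jumbo round pencil, 150 mm long, blue barrel 14 mm in diameter up to 126 mm from the butt, then a sharpened wooden cone with black point; 30 g nominal. Origin at the centre of its flat lower (butt) end, z along its axis to the tip. It starts upright, tip up, on the floor of one of the stand's wells (butt 10 mm above the desk).
- pencil_tip (a point): the pencil's point, 150 mm from the butt end on its axis
- pencil_mid (a point): middle of the pencil's axis, 75 mm from the butt end
- marker: white marker with green cap, 130 mm long, 15 mm in diameter, upright in the third well; not to be moved. Origin at its lower end, z up along its axis.
- box: open yellow plastic geometry box, fixed, 236 (its x) x 130 (its y) x 32 mm high, walls and floor 3 mm thick, origin under its centre. A rib 4 mm wide, its top 11 mm above the underside, runs along its x in the middle and leaves two channels 230 x 60 mm. A red clasp, 50 mm wide, sits on the short wall and its rim at its +x end.
- katori: small steel bowl holding erasers, 88 mm in diameter, 40 mm high, loose; origin under its centre
- eraser: big white eraser, 60 (x) x 25 (y) x 14 mm, lying loose on the desk; origin under its centre
- jar: empty clear glass jar with steel lid, 76 mm in diameter, 120 mm high, loose; origin under its centre
- tape: roll of paper tape lying flat, 80 mm in diameter, 20 mm high, loose; origin under its centre
- sharpener: orange plastic sharpener, 45 x 32 x 28 mm, loose; origin under its centre

How it is judged (in metres and radians):
On the way, in this order (a step that is already met when the one before it is completed fails the run):
1. the red brush, pinched in the fingers, has its end pressed on the desk top and swings over (more than 0.5 rad from upright) (contact force between brush and table above 0.3 N and contact force between the fingers and brush above 1 N and angle between brush's own z axis and vertical above 0.5 rad), for 0.05 s.
2. the red brush is carried nearly level (within 0.42 rad) in the fingers, clear of the desk, its middle over 50 mm high (contact force between brush and table below 0.05 N and contact force between the fingers and brush above 1 N and angle between brush's own z axis and vertical above 1.15 rad and height (world z) of brush_mid above 0.05 m), for 0.1 s.
3. the red brush lies flat in the box on one side of the rib, tip to the clasp, released (z of brush_mid in the frame of box below 0.018 m and angle between brush's own z axis and vertical above 1.45 rad and angle between the z axis of brush and the x axis of box, either way round below 0.4 rad and x of brush_mid in the frame of box between -0.06 and 0.06 m and y of brush_mid in the frame of box between -0.064 and 0.064 m and x of brush_tip in the frame of box above 0.03 m and contact force between the fingers and brush below 0.05 N and (y of brush_mid in the frame of box above 0.004 m or y of brush_mid in the frame of box below -0.004 m)), for 0.2 s.
4. the blue pencil, pinched in the fingers, has its end pressed on the desk top and swings over (more than 0.5 rad from upright) (contact force between pencil and table above 0.3 N and contact force between the fingers and pencil above 1 N and angle between pencil's own z axis and vertical above 0.5 rad), for 0.05 s.
5. the blue pencil is carried nearly level (within 0.42 rad) in the fingers, clear of the desk, its middle over 50 mm high (contact force between pencil and table below 0.05 N and contact force between the fingers and pencil above 1 N and angle between pencil's own z axis and vertical above 1.15 rad and height (world z) of pencil_mid above 0.05 m), for 0.1 s.
At the end, for the whole second after the job is handed in: Brush and pencil released, at rest, flat on the box floor (0.12 rad), one on each side of the rib (4 mm), within 0.40 rad of the box's length and, at mid-length, 60 mm of its middle, tips to the clasp; marker in its well (15 mm) (z of each of brush_mid, pencil_mid in the frame of box below 0.018 m and angle between each of brush, pencil's own z axis and vertical above 1.45 rad and angle between the z axis of each of brush, pencil and the x axis of box, either way round below 0.4 rad and x of brush_mid in the frame of box between -0.06 and 0.06 m and y of brush_mid in the frame of box between -0.064 and 0.064 m and x of each of brush_tip, pencil_tip in the frame of box above 0.03 m and contact force between the fingers and brush below 0.05 N and x of pencil_mid in the frame of box between -0.06 and 0.06 m and y of pencil_mid in the frame of box between -0.064 and 0.064 m and contact force between the fingers and pencil below 0.05 N and ((y of brush_mid in the frame of box above 0.004 m and y of pencil_mid in the frame of box below -0.004 m) or (y of brush_mid in the frame of box below -0.004 m and y of pencil_mid in the frame of box above 0.004 m)) and linear speed of each of brush, pencil below 0.05 m/s and distance of marker from where it was at the start of the episode below 0.015 m); the robot touches nothing.
It fails at once if the brush or pencil is let fall (unheld and faster than 1.0 m/s) ((contact force between the fingers and brush below 0.05 N and linear speed of brush above 1 m/s and height (world z) of brush_mid above 0.015 m) or (contact force between the fingers and pencil below 0.05 N and linear speed of pencil above 1 m/s and height (world z) of pencil_mid above 0.015 m)).
It fails at once if the green marker is pulled up or knocked over (moved more than 15 mm or tilted more than 0.3 rad) (distance of marker from where it was at the start of the episode above 0.015 m or angle between marker's own z axis and vertical above 0.3 rad).
It fails at once if katori, eraser, jar, tape or sharpener is shifted by more than 20 mm (distance of any of katori, eraser, jar, tape, sharpener from where it was at the start of the episode above 0.02 m).
It also fails if it takes over 72 s, if anything falls off the work surface, if the arm or the gripper's body presses on something with over 40 N, if the wrist force passes 120 N, or if a joint passes its speed limit or range.

## Robot

A 7-joint arm with a two-finger parallel gripper is mounted at the origin on the work surface. World frame = base frame: x ahead of the robot, y to its left, z up, the work surface at z = 0. Lengths are in m, angles in degrees, forces in N, time in s.
With the tool pointing down it reaches from about 0.425 to 1.025 m from the base axis. Payload 9.4 kg.
Tool frame: the origin (TCP) lies at the very end of the fingers, on their centre line; the grasp point (between the pads) lies 19 mm behind it; z points along the fingers, y is the line along which they close (so a half turn about z gives the same grasp; the last joint's range is limited). The gripper opens to 93 mm and grips with 3 to 60 N. Pads are 15 mm wide; open, the fingers measure 128 mm over their backs; the gripper's body (75 mm by 188 mm) begins 65 mm behind the grasp point.
Start: joints at [-68.509, 34.337, -0.143, 91.639, 0.103, 54.024, -4.572], TCP at [0.317, 0.652, 0.219] pointing down, gripper open.
Joint ranges: [-147.43, 147.43], [-19.82, 112.94], [-74.19, 73.91], [6.32, 146.72], [-59.91, 239.91], [6.04, 106.73], [-150.56, 150.56]. Speed limits (degrees/s): [127.2, 127.2, 172.46, 172.46, 180, 180, 180].

## Interface

Orientations are given as [roll, pitch, yaw] about the fixed x, y, z axes, in that order (R = Rz(yaw) Ry(pitch) Rx(roll)).
In Python, from station import get_obs, optics, arm gives the robot as it stands.
- The arm moves only by the tool servo_tool, never from a script. Its argument "steps" is a list that holds one entry, the list of rows, each a list of 7 numbers: the closure, from -1 (fully open) to 1 (shut), then the shift along the tool's x, y, z normalised to -1 to 1, where 1 is 0.3 m, then the turn, a rotation vector about the tool's x, y, z normalised to -1 to 1, where 1 is 180 degrees. In form: [[[hand, dx, dy, dz, wx, wy, wz], ...]]. A call has 1 to 5 rows; each row is the pose to reach, as a shift and turn from the pose commanded when the call began, along the tool's axes at that moment, turning the shorter way round; what a row does not reach only later rows make up. A row lasts 1/12 s, in which the tool goes at most 41.7 mm and 7.16 degrees, less where a joint would pass 70% of its speed; a pose out of reach is approached as far as the arm can. A call with a number of a shift or a turn outside -1 to 1 is refused whole. A call with a gripper value outside its range is refused whole. The fingers move at their own pace and stop on an object; the grip force is fixed at half the most. Time passes only in rows, so rows that repeat a pose let the fingers close. It gives the time, the measured TCP pose, the force, the opening and the grip force at its end, in the units of the state.
- get_obs(): the state, without advancing time (a new reading comes with each control period).
- optics.read_camera(name): name is "side" or "top" or "wrist"; returns the picture (480x640x3 uint8, red, green, blue); there is no depth.
- optics.camera_params(name): a dict with "vertical_fov" (degrees; the focal length in pixels is half the picture's height over the tangent of half this angle, whatever the lens; pixels are square), "cx", "cy" (the principal point, pixels), "R" (3x3) and "t" (3): a world point X has camera coordinates R X + t. Camera axes: x right, y down, z forward; pixel columns grow to the right and rows downward; lengths in m; the calibration is good to about 2 mm. A picture is of the moment at which its call begins: read the wrist's pose just before it. camera_params takes no time and is no camera call; for the wrist camera it gives the pose at the moment of the call.
- arm.close_job(): hands the job in; it is judged then, once.
The state is a dict: "t": time; "joint_pos": joint angles; "joint_velocities": joint speeds; "effort": joint torques, N m; "position": TCP position; "orientation": TCP orientation; "force": force on the tool from outside, world axes, zero at the start; "wrist_torque": the same for the moment, N m; "width": finger opening in m; "grip_force": force on a finger pad.
Only numpy, scipy, OpenCV 4.12 (cv2) and the standard library are available. Lean on these libraries where they do the work, as an engineer would, in place of code of your own. Each camera call takes 0.05 s, during which the arm holds its last target. There are 200 camera calls.

## Working session

There is one attempt and no reset: what is moved stays moved. The work goes in short steps, Python scripts to look and compute and a tool call to move; the robot and the scene stay as the last step left them, time stands still between calls to the robot, and variables do not carry over. Pictures are saved under pics/ and viewed, at most 10 in all, crops included, and the job is handed in when it is done.

Besides the shell and the picture viewer there is one more tool, called as name(argument=value, ...), one argument or row to a line, values as JSON. servo_tool: Moves the arm, as the interface text tells. Its arguments: {"type":"object","properties":{"steps":{"type":"array"}},"required":["steps"]}

```bash
mkdir -p pics; ls
python3 - <<'E'
from station import get_obs, optics, arm
import cv2
o=get_obs();print(o)
for n in("top","side"):
    im=optics.read_camera(n);cv2.imwrite(f"pics/{n}0.png",im[...,::-1]);print(n,optics.camera_params(n))
E
```

```text
pics
{'t': 0.0, 'joint_pos': array([-68.50919391,  34.38543625,  -0.14567972,  91.67891791,
         0.10215409,  54.02604694,  -4.57290812]), 'joint_velocities': array([-0.03898183, -0.08654657, -0.00586473,  0.04975653, -0.04604697,
       -0.11580045,  0.12140766]), 'effort': array([ 6.70334957e-04, -7.65056777e+01,  1.49742052e+00, -2.52364039e+01,
       -5.24679129e-02,  1.67215336e-02,  1.53943324e-04]), 'position': array([0.31631542, 0.65181727, 0.21776095]), 'orientation': array([-1.79910040e+02,  7.49958640e-03,  1.54116652e+02]), 'force': array([ 0.35555699,  0.5235529 , -0.6552266 ]), 'wrist_torque': array([ 0.00387215,  0.02742427, -0.0099963 ]), 'grip_force': 0.0, 'width': 0.09301152379950607}
top {'vertical_fov': 45.27883853371947, 'cx': 312.63034847228295, 'cy': 236.41461767218377, 'R': array([[-0.00647795, -0.99985693,  0.01562539],
       [-0.99469866,  0.00483928, -0.10271879],
       [ 0.10262848, -0.01620797, -0.9945877 ]]), 't': array([-0.00664318,  0.55458408,  1.26405539])}
side {'vertical_fov': 44.095027280643215, 'cx': 328.559056032615, 'cy': 225.92948415443942, 'R': array([[ 0.89010555, -0.45552651,  0.01441231],
       [-0.29425374, -0.59854979, -0.74508583],
       [ 0.34803283,  0.65896415, -0.66681286]]), 't': array([-0.48347926,  0.26988584,  1.24038213])}
```

View pics/top0.png

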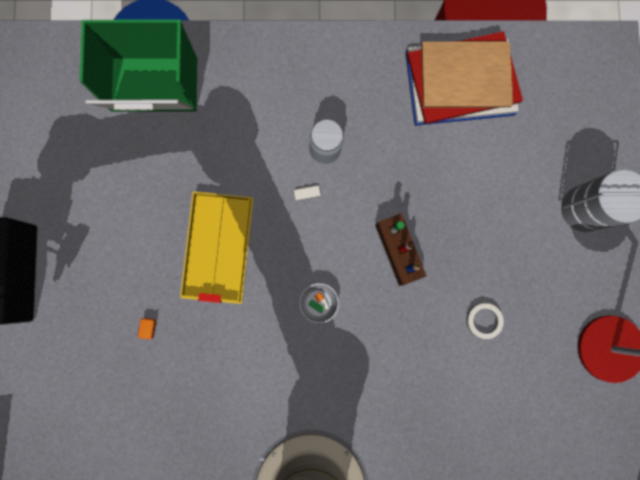

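View pics/side0.png

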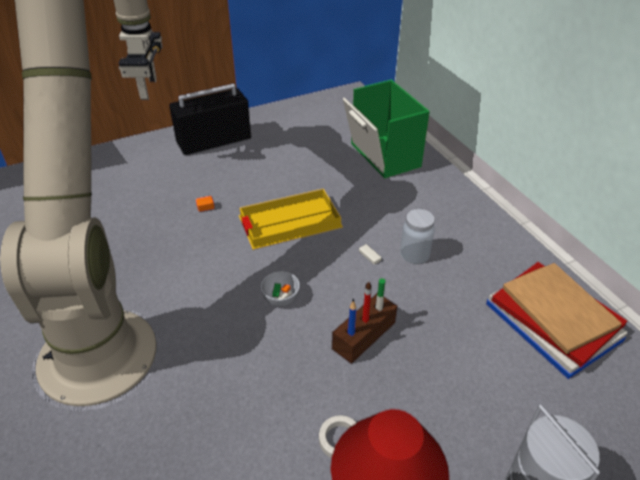

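Top view: the box has its clasp at its bottom (209,298). The stand is at about (401,250), with the pencil near (412,268), brush in the middle (404,249) and marker at the far end (399,226). Side view, left to right: pencil (352,318), brush (367,300), marker (380,292).

```bash
cat > h.py <<'E'
import numpy as np, cv2
from station import get_obs, optics
from scipy.spatial.transform import Rotation as Ro
def cam(n):
    p=optics.camera_params(n); return p
def ray(p,u,v):
    f=240/np.tan(np.radians(p['vertical_fov'])/2)
    d=p['R'].T@np.array([(u-p['cx'])/f,(v-p['cy'])/f,1]); c=-p['R'].T@p['t']; return c,d
def onz(p,u,v,z):
    c,d=ray(p,u,v); return c+d*(z-c[2])/d[2]
def proj(p,X):
    f=240/np.tan(np.radians(p['vertical_fov'])/2)
    q=p['R']@np.asarray(X)+p['t']; return np.array([p['cx']+f*q[0]/q[2],p['cy']+f*q[1]/q[2]])
def tri(p1,a,p2,b):
    c1,d1=ray(p1,*a);c2,d2=ray(p2,*b)
    s=np.linalg.lstsq(np.c_[d1,-d2],c2-c1,rcond=None)[0]
    x=c1+d1*s[0];y=c2+d2*s[1];return (x+y)/2,np.linalg.norm(x-y)
def hsv(im): return cv2.cvtColor(im,cv2.COLOR_RGB2HSV)
E
python3 - <<'E'
from h import *
T=cam('top');S=cam('side')
t=cv2.imread('pics/top0.png')[...,::-1].copy();s=cv2.imread('pics/side0.png')[...,::-1].copy()
H=hsv(t);
def big(m,box):
    k=np.zeros_like(m);x0,y0,x1,y1=box;k[y0:y1,x0:x1]=m[y0:y1,x0:x1]
    return k
# box rim
m=big(cv2.inRange(H,(20,120,60),(35,255,255)),(160,170,275,320))
r=cv2.minAreaRect(cv2.findNonZero(m));B=cv2.boxPoints(r)
print('box',[onz(T,*b,.032).round(3) for b in B])
rd=big(cv2.inRange(H,(0,150,80),(8,255,255))|cv2.inRange(H,(170,150,80),(180,255,255)),(180,285,240,310))
print('clasp',onz(T,*cv2.findNonZero(rd)[:,0].mean(0),.03))
st=big(cv2.inRange(H,(3,80,30),(18,255,140)),(365,205,440,295))
r=cv2.minAreaRect(cv2.findNonZero(st));print('stand',r,[onz(T,*b,.06).round(3) for b in cv2.boxPoints(r)])
Hs=hsv(s)
for n,lo,hi in(('blue',(100,150,50),(125,255,255)),('green',(50,120,50),(75,255,255)),('red',(172,150,60),(180,255,255)),('red2',(0,170,60),(4,255,255))):
    a=cv2.findNonZero(big(cv2.inRange(H,lo,hi),(365,205,440,295)));b=cv2.findNonZero(big(cv2.inRange(Hs,lo,hi),(330,270,400,345)))
    print(n,None if a is None else (a[:,0].mean(0),a[:,0].min(0),a[:,0].max(0)),None if b is None else (b[:,0].mean(0),b[:,0].min(0),b[:,0].max(0)))
for n,u,v,z in(('jar',327,135,.12),('katori',320,303,.04),('eraser',307,192,.014),('tape',486,321,.02),('sharp',147,329,.028)):print(n,onz(T,u,v,z).round(3))
big2=cv2.resize(np.hstack([t[200:300,360:450],s[270:370,325:415]]),None,fx=4,fy=4,interpolation=cv2.INTER_CUBIC)
cv2.imwrite('pics/c1.png',big2[...,::-1])
E
```

```text
box [array([0.42 , 0.285, 0.032]), array([0.66 , 0.262, 0.032]), array([0.644, 0.124, 0.032]), array([0.404, 0.149, 0.032])]
clasp [0.41981678 0.22036463 0.03      ]
stand ((400.4549865722656, 248.99594116210938), (67.4543685913086, 27.653860092163086), 68.62937927246094) [array([ 0.581, -0.147,  0.06 ]), array([ 0.603, -0.205,  0.06 ]), array([ 0.465, -0.255,  0.06 ]), array([ 0.443, -0.199,  0.06 ])]
blue (array([409.60869565, 268.95652174]), array([407, 267], dtype=int32), array([412, 271], dtype=int32)) (array([351.37593985, 322.72932331]), array([348, 311], dtype=int32), array([354, 334], dtype=int32))
green (array([399.36666667, 225.31666667]), array([395, 222], dtype=int32), array([404, 229], dtype=int32)) (array([380.87209302, 286.79069767]), array([378, 279], dtype=int32), array([384, 295], dtype=int32))
red (array([400., 248.]), array([400, 248], dtype=int32), array([400, 248], dtype=int32)) None
red2 (array([402.47222222, 249.41666667]), array([398, 246], dtype=int32), array([407, 252], dtype=int32)) (array([366.10778443, 309.22754491]), array([362, 296], dtype=int32), array([370, 322], dtype=int32))
jar [ 0.762 -0.04   0.12 ]
katori [ 0.406 -0.025  0.04 ]
eraser [0.658 0.002 0.014]
tape [ 0.363 -0.397  0.02 ]
sharp [0.352 0.356 0.028]
```

View pics/c1.png

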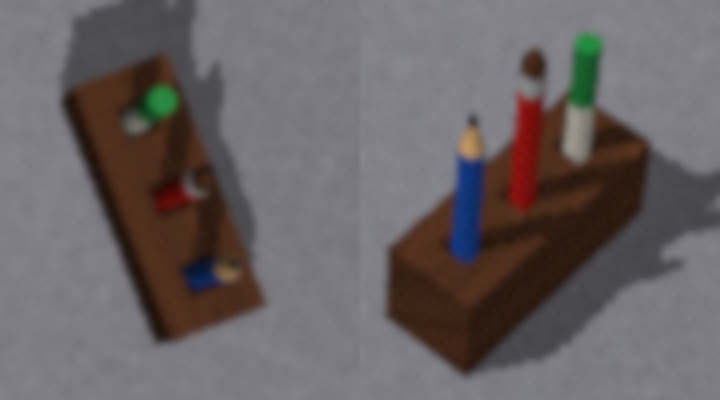

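Run:
```python
from h import *
T=cam('top');S=cam('side')
for n,a,b,z in(('brush',(411.2,245),(368.2,282.5),.17),('pencil',(419.5,267.5),(353,299),.16),('marker',(400.5,225.5),(382,280.5),.14)):
    x,e=tri(T,a,S,b);print(n,x.round(4),round(e,4),'onz top',onz(T,*a,z).round(4),'side',onz(S,*b,z).round(4))
a=onz(T,401.75,213.75,.06);b=onz(T,425.75,275.5,.06);print(a,b,np.degrees(np.arctan2(*(a-b)[[1,0]])),np.linalg.norm(a-b))
u=(a-b)/np.linalg.norm(a-b);n=np.array([-u[1],u[0],0]);c=(a+b)/2+n*.028;print('ctr',c,[(c+u*k).round(4) for k in(-.046,0,.046)])
W=cam('wrist');o=get_obs();R=Ro.from_euler('xyz',o['orientation'],degrees=True).as_matrix()
c=-W['R'].T@W['t'];print('wristcam in tool',R.T@(c-o['position']),(W['R']@R).round(3),W['vertical_fov'],R.round(3))
```

```text
brush [ 0.5226 -0.2051  0.17  ] 0.0019 onz top [ 0.5217 -0.2047  0.17  ] side [ 0.5236 -0.2053  0.17  ]
pencil [ 0.4784 -0.2226  0.1611] 0.003 onz top [ 0.4771 -0.2222  0.16  ] side [ 0.4803 -0.2222  0.16  ]
marker [ 0.5659 -0.1897  0.1403] 0.0025 onz top [ 0.5648 -0.1892  0.14  ] side [ 0.5673 -0.1899  0.14  ]
[ 0.60060225 -0.20621229  0.06      ] [ 0.46432334 -0.25568574  0.06      ] 19.952461167024776 0.14498125943426643
ctr [ 0.52290806 -0.20462968  0.06      ] [array([ 0.4797, -0.2203,  0.06  ]), array([ 0.5229, -0.2046,  0.06  ]), array([ 0.5661, -0.1889,  0.06  ])]
wristcam in tool [ 0.07662054 -0.00023799 -0.16617089] [[ 0.001  1.     0.   ]
 [-0.963  0.001 -0.271]
 [-0.271 -0.     0.963]] 70.74913782395015 [[-0.9    0.437 -0.001]
 [ 0.437  0.9   -0.001]
 [-0.    -0.001 -1.   ]]
```

```bash
cat >> h.py <<'E'
def plan(start,targets,hand=-1):
    """start=(x,y,z,yaw); each target one call; tool pointing down; prints rounded rows"""
    x,y,z,w=start
    for q in targets:
        h=q[4] if len(q)>4 else hand
        c,s=np.cos(np.radians(w)),np.sin(np.radians(w)); d=np.array(q[:3])-(x,y,z)
        t=np.round(np.array([c*d[0]+s*d[1],s*d[0]-c*d[1],-d[2]])/.3,3); r=np.round(-((q[3]-w+180)%360-180)/180,3)
        print([float(h),*map(float,t),0,0,float(r)])
        t=t*.3;x+=c*t[0]+s*t[1];y+=s*t[0]-c*t[1];z-=t[2];w-=r*180
    print('end',x,y,z,w)
E
python3 - <<'E'
from h import *
a=np.array([.317,.652,.219,154.1]);b=np.array([.523,-.205,.25,20])
plan(a,[a+(b-a)*k/5 for k in range(1,6)])
E
```

```text
[-1.0, -0.373, -0.454, -0.021, 0, 0, 0.149]
[-1.0, -0.538, -0.237, -0.02, 0, 0, 0.149]
[-1.0, -0.587, 0.032, -0.021, 0, 0, 0.149]
[-1.0, -0.509, 0.292, -0.021, 0, 0, 0.149]
[-1.0, -0.323, 0.491, -0.02, 0, 0, 0.149]
end 0.5229140730736904 -0.20496640873074734 0.2499 20.000000000000014
```

servo_tool(
  steps=[
    [[-1, -0.373, -0.454, -0.021, 0, 0, 0.149], [-1, -0.373, -0.454, -0.021, 0, 0, 0.149], [-1, -0.373, -0.454, -0.021, 0, 0, 0.149], [-1, -0.373, -0.454, -0.021, 0, 0, 0.149], [-1, -0.373, -0.454, -0.021, 0, 0, 0.149]],
  ],
)

```text
t: 0.52
position: [0.36, 0.4737, 0.2251]
orientation: [-179.9, 0.2, 126.6]
force: [0.8, -0.9, -0.6]
width: 0.0927
grip_force: 0.0
```

servo_tool(
  steps=[
    [[-1, -0.538, -0.237, -0.02, 0, 0, 0.149], [-1, -0.538, -0.237, -0.02, 0, 0, 0.149], [-1, -0.538, -0.237, -0.02, 0, 0, 0.149], [-1, -0.538, -0.237, -0.02, 0, 0, 0.149], [-1, -0.538, -0.237, -0.02, 0, 0, 0.149]],
  ],
)

```text
t: 0.93
position: [0.4, 0.3029, 0.2312]
orientation: [-180.0, 0.1, 99.8]
force: [-0.4, -0.3, -0.1]
width: 0.0929
grip_force: 0.0
```

servo_tool(
  steps=[
    [[-1, -0.587, 0.032, -0.021, 0, 0, 0.149], [-1, -0.587, 0.032, -0.021, 0, 0, 0.149], [-1, -0.587, 0.032, -0.021, 0, 0, 0.149], [-1, -0.587, 0.032, -0.021, 0, 0, 0.149], [-1, -0.587, 0.032, -0.021, 0, 0, 0.149]],
  ],
)

```text
t: 1.35
position: [0.4412, 0.1325, 0.2377]
orientation: [179.9, 0.1, 73.1]
force: [-0.3, -0.5, -0.3]
width: 0.0929
grip_force: 0.0
```

servo_tool(
  steps=[
    [[-1, -0.509, 0.292, -0.021, 0, 0, 0.149], [-1, -0.509, 0.292, -0.021, 0, 0, 0.149], [-1, -0.509, 0.292, -0.021, 0, 0, 0.149], [-1, -0.509, 0.292, -0.021, 0, 0, 0.149], [-1, -0.509, 0.292, -0.021, 0, 0, 0.149]],
  ],
)

```text
t: 1.77
position: [0.4828, -0.0387, 0.2442]
orientation: [179.8, 0.0, 46.3]
force: [-0.6, -0.3, -0.2]
width: 0.0933
grip_force: 0.0
```

servo_tool(
  steps=[
    [[-1, -0.323, 0.491, -0.02, 0, 0, 0.149], [-1, -0.323, 0.491, -0.02, 0, 0, 0.149], [-1, -0.323, 0.491, -0.02, 0, 0, 0.149], [-1, -0.323, 0.491, -0.02, 0, 0, 0.149], [-1, -0.323, 0.491, -0.02, 0, 0, 0.149]],
  ],
)

```text
t: 2.18
position: [0.5239, -0.2103, 0.25]
orientation: [179.8, -0.0, 19.6]
force: [-0.6, 0.5, 0.9]
width: 0.0929
grip_force: 0.0
```

Run:
```python
from h import *
o=get_obs();print(o['position'],o['orientation'],o['joint_pos'].round(1));W=cam('wrist');im=optics.read_camera('wrist');cv2.imwrite('pics/w1.png',im[...,::-1])
for X in((.523,-.205,.17),(.523,-.205,.142),(.479,-.2215,.16),(.566,-.189,.14)):print(proj(W,X).round(1))
```

```text
[ 0.52386925 -0.21033396  0.25000939] [ 1.79761209e+02 -5.49473411e-03  1.95911277e+01] [-12.6  25.3  41.  112.8 -21.5  49.4 -30.4]
[309.3 246. ]
[309.8 236.5]
[310.7 297.1]
[308.8 181. ]
```

View pics/w1.png

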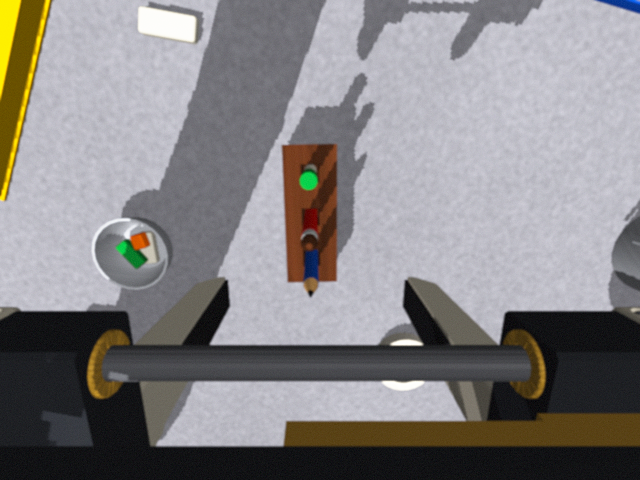

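The wrist view shows brush tip (310,242), pencil tip (310,297) and marker cap (309,181). All are where my positions project to, and the fingers straddle the row.

servo_tool(
  steps=[
    [[-1, 0.003, -0.018, 0.1, 0, 0, 0], [-1, 0.003, -0.018, 0.2, 0, 0, 0], [-1, 0.003, -0.018, 0.2, 0, 0, 0]],
  ],
)

```text
t: 2.48
position: [0.5197, -0.196, 0.1852]
orientation: [-179.7, 0.3, 20.3]
force: [-1.5, 1.0, 0.3]
width: 0.0933
grip_force: 0.0
```

servo_tool(
  steps=[
    [[-1, 0, 0, 0.07, 0, 0, 0], [-1, 0, 0, 0.14, 0, 0, 0], [-1, 0, 0, 0.21, 0, 0, 0], [-1, 0, 0, 0.28, 0, 0, 0], [-1, 0, 0, 0.28, 0, 0, 0]],
  ],
)

```text
t: 2.9
position: [0.5209, -0.1973, 0.1035]
orientation: [-179.8, 0.2, 20.2]
force: [-0.7, 0.6, 0.3]
width: 0.0933
grip_force: 0.0
```

Run:
```python
from h import *
o=get_obs();print(o['position'],o['orientation'],o['force'])
```

```text
[ 0.52089895 -0.19727887  0.10354959] [-1.79815692e+02  1.66763148e-01  2.02072044e+01] [-0.74593498  0.55666791  0.26034821]
```

servo_tool(
  steps=[
    [[-1, -0.003, 0.02, -0.008, 0, 0, 0], [-1, -0.003, 0.02, -0.008, 0, 0, 0], [-1, -0.003, 0.02, -0.008, 0, 0, 0], [-1, -0.003, 0.02, -0.008, 0, 0, 0]],
  ],
)

```text
t: 3.23
position: [0.5236, -0.2054, 0.1093]
orientation: [179.9, -0.1, 20.0]
force: [0.5, 0.6, -1.3]
width: 0.0931
grip_force: 0.0
```

servo_tool(
  steps=[
    [[1, 0, 0, 0, 0, 0, 0], [1, 0, 0, 0, 0, 0, 0], [1, 0, 0, 0, 0, 0, 0], [1, 0, 0, 0, 0, 0, 0], [1, 0, 0, 0, 0, 0, 0]],
  ],
)

```text
t: 3.65
position: [0.5229, -0.2052, 0.108]
orientation: [-180.0, 0.0, 20.0]
force: [0.1, -0.2, -0.6]
width: 0.0644
grip_force: 0.0
```

servo_tool(
  steps=[
    [[1, 0, 0, 0, 0, 0, 0], [1, 0, 0, 0, 0, 0, 0], [1, 0, 0, 0, 0, 0, 0], [1, 0, 0, 0, 0, 0, 0], [1, 0, 0, 0, 0, 0, 0]],
  ],
)

```text
t: 4.07
position: [0.5229, -0.2053, 0.1079]
orientation: [180.0, -0.0, 20.0]
force: [-0.1, -0.1, -0.8]
width: 0.0308
grip_force: 0.0
```

servo_tool(
  steps=[
    [[1, 0, 0, 0, 0, 0, 0], [1, 0, 0, 0, 0, 0, 0], [1, 0, 0, 0, 0, 0, 0], [1, 0, 0, 0, 0, 0, 0], [1, 0, 0, 0, 0, 0, 0]],
  ],
)

```text
t: 4.48
position: [0.5229, -0.2052, 0.1079]
orientation: [180.0, -0.0, 20.0]
force: [0.0, -0.4, -0.8]
width: 0.0135
grip_force: 30.0
```

servo_tool(
  steps=[
    [[1, 0, 0, -0.03, 0, 0, 0], [1, 0, 0, -0.09, 0, 0, 0], [1, 0, 0, -0.16, 0, 0, 0], [1, 0, 0, -0.24, 0, 0, 0], [1, 0, 0, -0.3, 0, 0, 0]],
  ],
)

```text
t: 4.9
position: [0.5228, -0.2056, 0.2001]
orientation: [180.0, -0.0, 20.0]
force: [0.9, -0.5, -1.4]
width: 0.0136
grip_force: 30.0
```

Run:
```python
from h import *
p=np.array([.523,-.205,.198,20]);q=np.array([.600,.07,.20,-5.7])
plan(p,[p+(q-p)*k/2 for k in(1,2)],1)
```

```text
[1.0, 0.277, -0.387, -0.003, 0, 0, 0.071]
[1.0, 0.185, -0.438, -0.004, 0, 0, 0.072]
end 0.5999255611536438 0.0698535167333551 0.20010000000000003 -5.739999999999998
```

servo_tool(
  steps=[
    [[1, 0.03, -0.05, -0.003, 0, 0, 0.008], [1, 0.1, -0.14, -0.003, 0, 0, 0.025], [1, 0.17, -0.24, -0.003, 0, 0, 0.045], [1, 0.23, -0.33, -0.003, 0, 0, 0.06], [1, 0.277, -0.387, -0.003, 0, 0, 0.071]],
  ],
)

```text
t: 5.32
position: [0.5615, -0.0642, 0.1993]
orientation: [-179.9, 0.0, 7.2]
force: [0.5, -0.1, -0.5]
width: 0.0137
grip_force: 30.0
```

servo_tool(
  steps=[
    [[1, 0.037, -0.088, -0.004, 0, 0, 0.014], [1, 0.08, -0.18, -0.004, 0, 0, 0.03], [1, 0.12, -0.28, -0.004, 0, 0, 0.046], [1, 0.16, -0.38, -0.004, 0, 0, 0.062], [1, 0.185, -0.438, -0.004, 0, 0, 0.072]],
  ],
)

```text
t: 5.73
position: [0.6002, 0.0739, 0.2003]
orientation: [-179.9, 0.0, -5.7]
force: [0.3, -0.1, 0.5]
width: 0.0133
grip_force: 30.0
```

servo_tool(
  steps=[
    [[1, 0, 0, 0.08, 0, 0, 0], [1, 0, 0, 0.17, 0, 0, 0], [1, 0, 0, 0.25, 0, 0, 0], [1, 0, 0, 0.3, 0, 0, 0], [1, 0, 0, 0.3, 0, 0, 0]],
  ],
)

```text
t: 6.15
position: [0.5981, 0.07, 0.1078]
orientation: [179.9, 0.2, -5.7]
force: [-0.7, -0.4, -0.2]
width: 0.0139
grip_force: 30.0
```

Run:
```python
from h import *
o=get_obs();print(o['position'],o['orientation'],o['force'],o['joint_pos'].round())
s=optics.read_camera('side');cv2.imwrite('pics/s1.png',s[130:430,150:550,::-1])
r=.007;L=.117
for th in(0,10,20,30,40,50,60,70,80):
    t=np.radians(th);print(th,'dx',round((-L*np.sin(t)+r*np.cos(t)-r)/.3,3),'dz',round((L-L*np.cos(t)-r*np.sin(t))/.3,3))
```

```text
[0.59809793 0.06996761 0.10784525] [179.94408306   0.23094186  -5.70480764] [-0.6570134  -0.37429131 -0.2422922 ] [-37.  40.  40. 115. -41.  40. -67.]
0 dx 0.0 dz 0.0
10 dx -0.068 dz 0.002
20 dx -0.135 dz 0.016
30 dx -0.198 dz 0.041
40 dx -0.256 dz 0.076
50 dx -0.307 dz 0.121
60 dx -0.349 dz 0.175
70 dx -0.382 dz 0.235
80 dx -0.403 dz 0.299
```

View pics/s1.png

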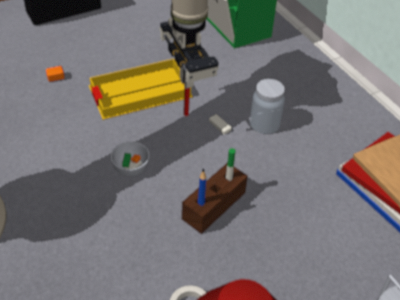

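The side view shows the brush hanging upright over bare desk, clear of the box, eraser and katori. Pressing comes next.

servo_tool(
  steps=[
    [[1, 0, 0, 0.03, 0, 0, 0], [1, 0, 0, 0.044, 0, 0, 0], [1, -0.025, 0, 0.048, 0, 0, 0], [1, -0.06, 0, 0.05, 0, 0, 0], [1, -0.1, 0, 0.056, 0, 0, 0]],
  ],
)

```text
t: 6.62
position: [0.573, 0.0722, 0.0952]
orientation: [-180.0, -0.4, -5.8]
force: [2.2, 0.4, 5.9]
width: 0.0137
grip_force: 30.0
```

servo_tool(
  steps=[
    [[1, -0.05, 0, 0.014, 0, 0, 0], [1, -0.098, 0, 0.033, 0, 0, 0], [1, -0.13, 0, 0.05, 0, 0, 0], [1, -0.156, 0, 0.068, 0, 0, 0], [1, -0.182, 0, 0.09, 0, 0, 0]],
  ],
)

```text
t: 7.03
position: [0.5138, 0.0785, 0.0676]
orientation: [-179.9, 0.1, -5.7]
force: [-6.7, 0.6, 13.8]
width: 0.0129
grip_force: 30.0
```

servo_tool(
  steps=[
    [[1, -0.025, 0, 0.023, 0, 0, 0], [1, -0.048, 0, 0.05, 0, 0, 0], [1, -0.067, 0, 0.077, 0, 0, 0], [1, -0.085, 0, 0.107, 0, 0, 0], [1, -0.1, 0, 0.137, 0, 0, 0]],
  ],
)

```text
t: 7.45
position: [0.4858, 0.0814, 0.0256]
orientation: [-180.0, -0.1, -5.7]
force: [-1.0, -0.1, 1.6]
width: 0.0128
grip_force: 30.0
```

servo_tool(
  steps=[
    [[1, -0.01, 0, 0.03, 0, 0, 0], [1, -0.02, 0, 0.055, 0, 0, 0], [1, -0.02, 0, 0.055, 0, 0, 0], [1, -0.02, 0, 0.055, 0, 0, 0]],
  ],
)

```text
t: 7.78
position: [0.4802, 0.0816, 0.009]
orientation: [-180.0, -0.0, -5.8]
force: [-0.3, -1.1, -0.7]
width: 0.0124
grip_force: 30.0
```

Run:
```python
from h import *
o=get_obs();print(o['position'],o['orientation'],o['force'])
s=optics.read_camera('side');cv2.imwrite('pics/s2.png',cv2.resize(s[170:290,250:410,::-1],None,fx=4,fy=4))
```

```text
[0.48015456 0.08157559 0.00903437] [-1.79963371e+02 -2.51139146e-02 -5.75717262e+00] [-0.25760881 -1.0554401  -0.72276719]
```

View pics/s2.png

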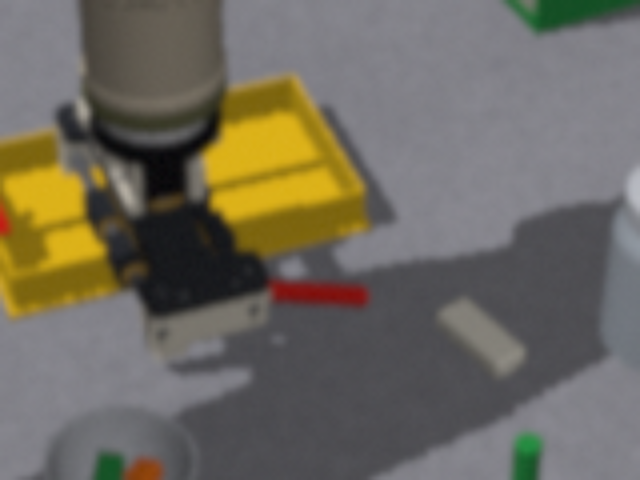

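The side view shows the brush swung almost level, its butt at about (342,244) in full-image pixels. I'll lift it and measure its slope.

servo_tool(
  steps=[
    [[1, 0, 0, -0.05, 0, 0, 0], [1, 0, 0, -0.13, 0, 0, 0], [1, 0, 0, -0.22, 0, 0, 0], [1, 0, 0, -0.3, 0, 0, 0], [1, 0, 0, -0.3, 0, 0, 0]],
  ],
)

```text
t: 8.25
position: [0.4816, 0.0819, 0.1025]
orientation: [-179.9, -0.3, -5.7]
force: [1.7, 0.4, -0.1]
width: 0.0124
grip_force: 30.0
```

```bash
cat >> h.py <<'E'
def butt(lo,hi,win):
    """ray-cast the held thing's visible axis on the tool's xz plane; side camera"""
    o=get_obs();S=cam('side');s=optics.read_camera('side')
    R=Ro.from_euler('xyz',o['orientation'],degrees=True).as_matrix();P=o['position']
    x0,y0,x1,y1=win;m=np.zeros((480,640),np.uint8);m[y0:y1,x0:x1]=cv2.inRange(hsv(s),lo,hi)[y0:y1,x0:x1]
    k,lab,st,_=cv2.connectedComponentsWithStats(m);m=(lab==1+st[1:,4].argmax()).astype(np.uint8)
    q=cv2.findNonZero(m)[:,0].astype(np.float32)
    vx,vy,cx,cy=cv2.fitLine(q,cv2.DIST_L2,0,.01,.01).ravel();t=(q-(cx,cy))@(vx,vy)
    out=[]
    for e in(t.min()-.5,t.max()+.5):
        c,d=ray(S,cx+vx*e,cy+vy*e);k=(P-c)@R[:,1]/(d@R[:,1]);X=c+d*k;out.append((R.T@(X-P)+(0,0,.019)).round(4));print(out[-1],X.round(4))
    v=out[1]-out[0];print('slope',np.degrees(np.arctan2(v[2],v[0])),'n',len(q));print(P,o['orientation'],o['force'])
E
python3 - <<'E'
from h import *
butt((0,150,60),(5,255,255),(300,120,420,290))
E
```

```text
[ 0.069  0.    -0.003] [0.5501 0.075  0.1248]
[0.134 0.    0.026] [0.6149 0.0685 0.0961]
slope 24.044223269367816 n 75
[0.48158322 0.0819002  0.10247185] [-179.89876674   -0.2887404    -5.72840056] [ 1.68324621  0.43403708 -0.06553133]
```

Run:
```python
from h import *
s=optics.read_camera('side');o=get_obs();S=cam('side')
R=Ro.from_euler('xyz',o['orientation'],degrees=True).as_matrix();P=o['position']-R[:,2]*.019
for a in ((0,0),(.117,0),(.117,.02),(.117,.04)):print(a,proj(S,P+R[:,0]*a[0]+R[:,2]*a[1]).round(1))
cv2.imwrite('pics/s3.png',cv2.resize(s[130:250,250:410,::-1],None,fx=5,fy=5,interpolation=cv2.INTER_CUBIC))
```

```text
(0, 0) [289.3 222. ]
(0.117, 0) [335.8 210.5]
(0.117, 0.02) [335.6 216.8]
(0.117, 0.04) [335.5 223. ]
```

View pics/s3.png

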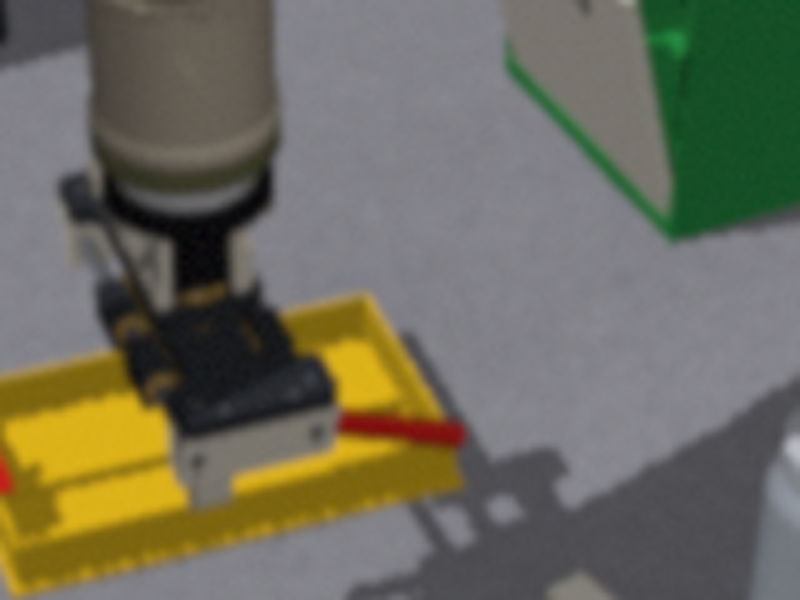

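Side view: the butt is at about (342,217) full-image, and the visible handle starts at (318,214). That line misses the nominal grasp point, so I'll cross it with the top camera.

Run:
```python
from h import *
t=optics.read_camera('top');o=get_obs();T=cam('top');S=cam('side')
R=Ro.from_euler('xyz',o['orientation'],degrees=True).as_matrix();P=o['position']-R[:,2]*.019
print(proj(T,P),proj(T,P+R[:,0]*.13))
s=optics.read_camera('side')
w=np.hstack([t[120:280,220:380],s[130:290,250:410]])
cv2.imwrite('pics/c2.png',cv2.resize(w[...,::-1],(800,400),interpolation=cv2.INTER_CUBIC))
```

```text
[269.17887071 267.93179557] [275.36908202 206.25060686]
```

View pics/c2.png

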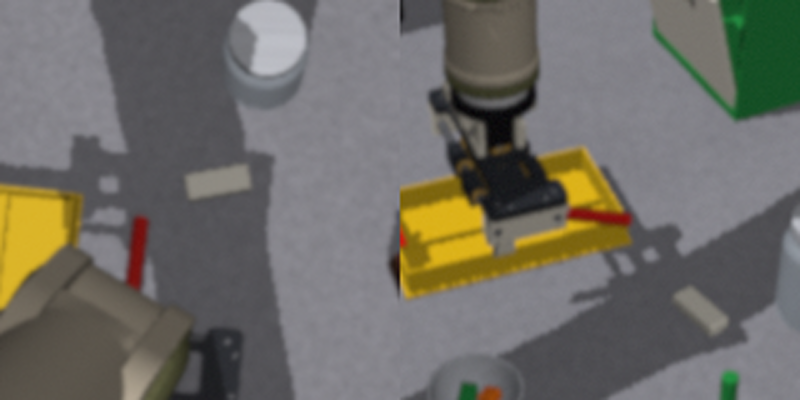

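The top view shows the butt at about (277,207), in line with the fingers, so the brush lies in the tool's x–z plane. Next I'll get its slope from the handle's apparent width in the wrist camera, and check the initial grip length from the earlier side picture.

Run:
```python
from h import *
S=cam('side');T=cam('top')
for z in(0,.01,.02):print(z,proj(S,(.598,.07,z)).round(1),end=' ')
print('\ntri butt',tri(T,(276.8,207.2),S,(342.4,217.2)))
o=get_obs();W=cam('wrist');im=optics.read_camera('wrist');H=hsv(im)
m=cv2.inRange(H,(0,140,40),(6,255,255))|cv2.inRange(H,(174,140,40),(180,255,255))
R=Ro.from_euler('xyz',o['orientation'],degrees=True).as_matrix();P=o['position']-R[:,2]*.019
f=240/np.tan(np.radians(W['vertical_fov'])/2)
k,lab,st,_=cv2.connectedComponentsWithStats(m);i=1+st[1:,4].argmax();print(st[i])
for r in range(0,480,15):
    c=np.where(lab[r]==i)[0]
    if len(c)<5: continue
    u=(c[0]+c[-1])/2;C,d=ray(W,u,r+0.);kk=(P-C)@R[:,1]/(d@R[:,1]) if abs(d@R[:,1])>1e-3 else 0
    Z=f*.014/len(c);X=C+d*Z;print(r,len(c),round(u),(R.T@(X-P)).round(4))
cv2.imwrite('pics/w2.png',im[...,::-1])
```

```text
0 [335.3 246.6] 0.01 [335.4 243.7] 0.02 [335.4 240.8] 
tri butt (array([0.61214473, 0.06705911, 0.09474226]), np.float64(0.0026002944900892886))
[  298     4    37   318 10100]
15 31 316 [ 1.311e-01 -1.000e-04  2.760e-02]
30 31 316 [ 1.245e-01 -1.000e-04  2.570e-02]
45 31 316 [ 1.18e-01 -1.00e-04  2.39e-02]
60 31 316 [ 1.115e-01 -1.000e-04  2.200e-02]
75 31 316 [ 1.05e-01 -1.00e-04  2.02e-02]
90 31 316 [ 0.0985 -0.0001  0.0183]
105 31 316 [ 0.092  -0.0001  0.0165]
120 31 316 [ 0.0854 -0.0001  0.0146]
135 32 316 [ 0.0788 -0.0003  0.0078]
150 31 316 [ 0.0724 -0.0001  0.0109]
165 31 316 [ 0.0659 -0.0001  0.0091]
180 31 316 [ 0.0594 -0.0001  0.0072]
195 31 316 [ 0.0529 -0.0001  0.0054]
210 33 316 [ 0.048  -0.0001 -0.0056]
225 33 316 [ 0.0419 -0.0001 -0.0073]
240 33 316 [ 0.0358 -0.0001 -0.0091]
255 33 316 [ 0.0297 -0.0001 -0.0108]
270 33 316 [ 0.0235 -0.0001 -0.0125]
285 35 316 [ 0.0207 -0.0001 -0.0219]
300 35 316 [ 0.0149 -0.0001 -0.0235]
315 36 316 [ 0.0109  0.0001 -0.0285]
```

View pics/w2.png

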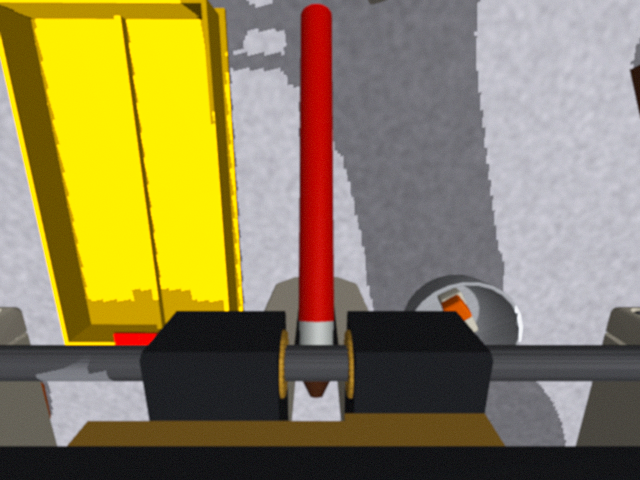

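The wrist view shows the brush from butt (316,8) to ferrule (316,322), so it slopes about 23° and is pinched near the ferrule, some 30 mm above the nominal grasp point. The box rib runs from (122,15) to (160,322). I'll locate the rib from here, then carry the brush tilted 12° so it is closer to level.

Run:
```python
from h import *
W=cam('wrist')
a=onz(W,120,14,.011);b=onz(W,162,322,.011);print(a,b,np.degrees(np.arctan2(*(b-a)[[1,0]])),np.linalg.norm(a-b))
print('clasp side inner wall',onz(W,120,342,.032),'right rim far/near',onz(W,222,8,.032),onz(W,243,310,.032))
o=get_obs();print(o['position'])
```

```text
[0.64829324 0.19389186 0.011     ] [0.42483322 0.21654964 0.011     ] 174.21026932358254 0.2246057762404614
clasp side inner wall [0.4216429  0.24125645 0.032     ] right rim far/near [0.63749532 0.12259721 0.032     ] [0.43941617 0.14143038 0.032     ]
[0.47943654 0.08184164 0.09810955]
```

servo_tool(
  steps=[
    [[1, 0, 0, 0, 0, 0.02, 0], [1, 0, 0, 0, 0, 0.04, 0], [1, 0, 0, 0, 0, 0.067, 0], [1, 0, 0, 0, 0, 0.067, 0], [1, 0, 0, 0, 0, 0.067, 0]],
  ],
)

```text
t: 8.92
position: [0.4793, 0.081, 0.0984]
orientation: [-180.0, -12.0, -5.9]
force: [0.6, -1.3, 0.1]
width: 0.0123
grip_force: 30.0
```

servo_tool(
  steps=[
    [[1, -0.005, -0.06, 0, 0, 0, 0], [1, -0.02, -0.18, 0, 0, 0, 0], [1, -0.03, -0.3, 0, 0, 0, 0], [1, -0.045, -0.42, 0, 0, 0, 0], [1, -0.055, -0.516, 0, 0, 0, 0]],
  ],
)

```text
t: 9.33
position: [0.4825, 0.2392, 0.0958]
orientation: [179.9, -12.4, -6.0]
force: [-0.4, 0.3, -1.1]
width: 0.0125
grip_force: 30.0
```

servo_tool(
  steps=[
    [[1, 0, 0, 0, 0, -0.02, 0], [1, 0, 0, 0, 0, -0.04, 0], [1, 0, 0, 0, 0, -0.067, 0], [1, 0, 0, 0, 0, -0.067, 0], [1, 0, 0, 0, 0, -0.067, 0]],
  ],
)

```text
t: 9.75
position: [0.4827, 0.2363, 0.0953]
orientation: [179.9, -0.4, -6.0]
force: [-0.1, -0.2, -0.2]
width: 0.0128
grip_force: 30.0
```

```bash
cat >> h.py <<'E'
def held(lo,hi,lo2=None,hi2=None,step=40):
    o=get_obs();W=cam('wrist');im=optics.read_camera('wrist');H=hsv(im)
    m=cv2.inRange(H,lo,hi)
    R=Ro.from_euler('xyz',o['orientation'],degrees=True).as_matrix();P=o['position']-R[:,2]*.019
    f=240/np.tan(np.radians(W['vertical_fov'])/2)
    k,lab,st,_=cv2.connectedComponentsWithStats(m);i=1+st[1:,4].argmax();print('blob',st[i])
    rr=np.where((lab==i).any(1))[0]; pts=[]
    w=[]
    for r in rr[8:-4:4]:
        c=np.where(lab[r]==i)[0]; w.append((r,c[-1]-c[0]+1,(c[0]+c[-1])/2))
    w=np.array(w); k=np.polyfit(w[:,0],w[:,1],1)
    for r in (rr[0]+4,rr[-1]):
        C,d=ray(W,w[:,2].mean(),r);Z=f*.014/np.polyval(k,r);pts.append(R.T@(C+d*Z-P));print('tool',pts[-1].round(4),'world',(C+d*Z).round(4))
    v=pts[0]-pts[1];print('slope',np.degrees(np.arctan2(v[2],v[0])).round(1),'len',np.linalg.norm(v).round(4));print(o['position'],o['orientation'],o['width'])
E
python3 -c "
from h import *
held((0,140,40),(6,255,255))"
```

```text
blob [ 298    0   37  322 9817]
tool [0.141  0.0007 0.0439] world [0.6231 0.2209 0.0714]
tool [ 0.0039  0.0007 -0.0206] world [0.4863 0.2353 0.1349]
slope 25.2 len 0.1515
[0.4827187  0.23632356 0.09525694] [179.87997117  -0.38903849  -5.97167538] 0.012835726246584557
```

servo_tool(
  steps=[
    [[1, 0, 0, 0.06, 0, 0, 0], [1, 0, 0, 0.13, 0, 0, 0], [1, 0, 0, 0.19, 0, 0, 0], [1, 0, 0, 0.23, 0, 0, 0], [1, 0, 0, 0.25, 0, 0, 0]],
  ],
)

```text
t: 10.22
position: [0.4788, 0.2365, 0.0192]
orientation: [179.9, -0.1, -5.8]
force: [-0.0, -0.8, 0.3]
width: 0.0122
grip_force: 30.0
```

servo_tool(
  steps=[
    [[1, 0, 0, 0.008, 0, 0, 0], [1, 0, 0, 0.013, 0, 0, 0], [1, 0, 0, 0.013, 0, 0, 0]],
  ],
)

```text
t: 10.47
position: [0.4795, 0.2371, 0.0169]
orientation: [180.0, -0.1, -5.8]
force: [-0.1, 0.0, 0.6]
width: 0.0124
grip_force: 30.0
```

servo_tool(
  steps=[
    [[1, 0, -0.008, 0.007, 0, 0, 0], [1, 0, -0.008, 0.011, 0, 0, 0], [1, 0, -0.008, 0.011, 0, 0, 0]],
  ],
)

```text
t: 10.72
position: [0.4795, 0.2401, 0.0133]
orientation: [-180.0, -0.0, -5.7]
force: [0.5, 0.5, -1.0]
width: 0.0127
grip_force: 30.0
```

servo_tool(
  steps=[
    [[0.55, 0, 0, 0, 0, 0, 0], [0.55, 0, 0, 0, 0, 0, 0], [0.55, 0, 0, 0, 0, 0, 0], [0.55, 0, 0, 0, 0, 0, 0], [0.55, 0, 0, 0, 0, 0, 0]],
  ],
)

```text
t: 11.13
position: [0.4795, 0.2397, 0.0132]
orientation: [180.0, 0.0, -5.7]
force: [0.8, -0.4, -0.3]
width: 0.0208
grip_force: 0.0
```

Run:
```python
from h import *
W=cam('wrist')
o=get_obs();im=optics.read_camera('wrist');H=hsv(im);m=cv2.inRange(H,(0,140,40),(6,255,255));m[:,:200]=0;m[:,420:]=0
q=cv2.findNonZero(m)[:,0];print(len(q),q.min(0),q.max(0))
for r in range(q[:,1].min(),q[:,1].max(),40):
    c=q[q[:,1]==r][:,0];print(r,len(c),c.mean(),onz(W,c.mean(),r,.01).round(4))
print(o['position'],o['force'])
```

```text
8312 [304   9] [354 420]
9 8 317.5 [0.6103 0.2261 0.01  ]
49 27 317.962962962963 [0.5948 0.2274 0.01  ]
89 27 317.962962962963 [0.5783 0.229  0.01  ]
129 27 317.0 [0.5609 0.2311 0.01  ]
169 25 317.0 [0.5423 0.233  0.01  ]
209 24 316.5 [0.5226 0.2352 0.01  ]
249 24 316.5 [0.5015 0.2373 0.01  ]
289 23 316.0 [0.4789 0.2398 0.01  ]
329 0 nan [nan nan nan]
369 0 nan [nan nan nan]
409 35 335.0 [0.3994 0.2361 0.01  ]
[0.47947237 0.23969562 0.01319643] [ 0.80303997 -0.41450661 -0.31030146]<stdin>:6: RuntimeWarning: Mean of empty slice.
  ret = ret.dtype.type(ret / rcount)
```

The brush now lies flat. Its red part runs from (0.610,0.226) to (0.477,0.240), so its middle is near the box centre. I'll retreat and go for the pencil.

servo_tool(
  steps=[
    [[0.55, 0, 0, -0.06, 0, 0, 0], [0.55, 0, 0, -0.2, 0, 0, 0], [0.55, 0, 0, -0.35, 0, 0, 0], [0.55, 0, 0, -0.5, 0, 0, 0], [0.55, 0, 0, -0.6, 0, 0, 0]],
  ],
)

```text
t: 11.6
position: [0.4793, 0.2391, 0.1954]
orientation: [180.0, 0.0, -5.8]
force: [0.0, 0.1, -0.7]
width: 0.0214
grip_force: 0.0
```

Run:
```python
from h import *
o=get_obs();print(o['position'],o['orientation'])
p=np.array([.4795,.2397,.1932,-5.7]);q=np.array([.479,-.2215,.24,20])
plan(p,[p+(q-p)*k/3 for k in(1,2,3)],-1)
W=cam('wrist');im=optics.read_camera('wrist');H=hsv(im);m=cv2.inRange(H,(0,140,40),(6,255,255))
k,l,st,_=cv2.connectedComponentsWithStats(m);i=1+st[1:,4].argmax();q=cv2.findNonZero((l==i).astype(np.uint8))[:,0]
for r in(q[:,1].min(),q[:,1].max()):print(r,onz(W,q[q[:,1]==r][:,0].mean(),r,.01).round(4))
```

```text
[0.47932579 0.23910704 0.19537651] [ 1.79957802e+02  8.21891358e-03 -5.78034782e+00]
[-1.0, 0.05, 0.51, -0.052, 0, 0, -0.048]
[-1.0, -0.026, 0.512, -0.052, 0, 0, -0.047]
[-1.0, -0.102, 0.502, -0.052, 0, 0, -0.048]
end 0.4790892451641618 -0.2215083458997208 0.24000000000000002 20.040000000000003
85 [0.6085 0.2255 0.01  ]
221 [0.4763 0.2392 0.01  ]
```

servo_tool(
  steps=[
    [[-1, 0.05, 0.51, -0.052, 0, 0, -0.048], [-1, 0.05, 0.51, -0.052, 0, 0, -0.048], [-1, 0.05, 0.51, -0.052, 0, 0, -0.048], [-1, 0.05, 0.51, -0.052, 0, 0, -0.048], [-1, 0.05, 0.51, -0.052, 0, 0, -0.048]],
  ],
)

```text
t: 12.07
position: [0.4789, 0.0801, 0.2101]
orientation: [180.0, -0.1, 2.5]
force: [-0.4, -0.2, -0.5]
width: 0.0499
grip_force: 0.0
```

servo_tool(
  steps=[
    [[-1, -0.026, 0.512, -0.052, 0, 0, -0.047], [-1, -0.026, 0.512, -0.052, 0, 0, -0.047], [-1, -0.026, 0.512, -0.052, 0, 0, -0.047], [-1, -0.026, 0.512, -0.052, 0, 0, -0.047], [-1, -0.026, 0.512, -0.052, 0, 0, -0.047]],
  ],
)

```text
t: 12.48
position: [0.4791, -0.0736, 0.2256]
orientation: [179.9, -0.1, 10.9]
force: [-0.9, -0.4, 0.1]
width: 0.0829
grip_force: 0.0
```

servo_tool(
  steps=[
    [[-1, -0.102, 0.502, -0.052, 0, 0, -0.048], [-1, -0.102, 0.502, -0.052, 0, 0, -0.048], [-1, -0.102, 0.502, -0.052, 0, 0, -0.048], [-1, -0.102, 0.502, -0.052, 0, 0, -0.048], [-1, -0.102, 0.502, -0.052, 0, 0, -0.048]],
  ],
)

```text
t: 12.9
position: [0.4787, -0.2273, 0.2411]
orientation: [179.8, -0.0, 19.6]
force: [0.3, 0.6, -0.0]
width: 0.0933
grip_force: 0.0
```

servo_tool(
  steps=[
    [[-1, 0, 0, 0.08, 0, 0, 0], [-1, 0, 0, 0.16, 0, 0, 0], [-1, 0, 0, 0.16, 0, 0, 0], [-1, 0, 0, 0.16, 0, 0, 0]],
  ],
)

```text
t: 13.23
position: [0.4784, -0.2205, 0.1913]
orientation: [-179.9, 0.1, 20.0]
force: [0.2, -0.4, -0.4]
width: 0.0929
grip_force: 0.0
```

Run:
```python
from h import *
o=get_obs();print(o['position'],o['orientation'],o['force'],o['width'])
W=cam('wrist');im=optics.read_camera('wrist');H=hsv(im);m=cv2.inRange(H,(105,150,40),(125,255,255));m[:,:250]=0;m[:,400:]=0
q=cv2.findNonZero(m)[:,0];print(q.min(0),q.max(0))
for r in range(q[:,1].min(),q[:,1].max()+1,8):
    c=q[q[:,1]==r][:,0];print(r,len(c),c.mean())
for z in(.06,.136):print(z,proj(W,(.479,-.2215,z)),onz(W,312,215,.06))
```

```text
[ 0.47840639 -0.22045502  0.19132954] [-1.79899321e+02  1.43165745e-01  2.00230086e+01] [ 0.19600826 -0.41015411 -0.36749304] 0.09289671320392458
[310 220] [326 248]
220 9 318.8888888888889
228 16 317.5
236 16 317.5
244 16 317.5
0.06 [318.21860495 230.27371928] [ 0.49031131 -0.21141605  0.06      ]
0.136 [318.70901422 257.13966427] [ 0.49031131 -0.21141605  0.06      ]
```

servo_tool(
  steps=[
    [[-1, 0.005, 0, 0.08, 0, 0, 0], [-1, 0.005, 0, 0.17, 0, 0, 0], [-1, 0.005, 0, 0.26, 0, 0, 0], [-1, 0.005, 0, 0.33, 0, 0, 0], [-1, 0.005, 0, 0.35, 0, 0, 0]],
  ],
)

```text
t: 13.7
position: [0.4803, -0.2201, 0.0858]
orientation: [-179.9, 0.1, 20.1]
force: [-1.1, -0.1, 0.8]
width: 0.0932
grip_force: 0.0
```

servo_tool(
  steps=[
    [[0.5, 0, 0, 0, 0, 0, 0], [0.5, 0, 0, 0, 0, 0, 0], [0.5, 0, 0, 0, 0, 0, 0], [0.5, 0, 0, 0, 0, 0, 0], [0.5, 0, 0, 0, 0, 0, 0]],
  ],
)

```text
t: 14.12
position: [0.4809, -0.221, 0.0881]
orientation: [179.9, -0.1, 20.0]
force: [-0.4, -0.3, 0.3]
width: 0.0641
grip_force: 0.0
```

servo_tool(
  steps=[
    [[1, 0, 0, 0, 0, 0, 0], [1, 0, 0, 0, 0, 0, 0], [1, 0, 0, 0, 0, 0, 0], [1, 0, 0, 0, 0, 0, 0], [1, 0, 0, 0, 0, 0, 0]],
  ],
)

```text
t: 14.53
position: [0.4802, -0.221, 0.087]
orientation: [-180.0, 0.0, 20.0]
force: [0.3, 0.5, 0.7]
width: 0.031
grip_force: 0.0
```

servo_tool(
  steps=[
    [[1, 0, 0, 0, 0, 0, 0], [1, 0, 0, 0, 0, 0, 0], [1, 0, 0, 0, 0, 0, 0], [1, 0, 0, 0, 0, 0, 0], [1, 0, 0, 0, 0, 0, 0]],
  ],
)

```text
t: 14.95
position: [0.4802, -0.2209, 0.0869]
orientation: [-180.0, 0.0, 20.0]
force: [-0.6, 0.4, -0.2]
width: 0.0137
grip_force: 30.0
```

servo_tool(
  steps=[
    [[1, 0, 0, -0.04, 0, 0, 0], [1, 0, 0, -0.12, 0, 0, 0], [1, 0, 0, -0.22, 0, 0, 0], [1, 0, 0, -0.32, 0, 0, 0], [1, 0, 0, -0.4, 0, 0, 0]],
  ],
)

```text
t: 15.37
position: [0.4801, -0.2213, 0.2088]
orientation: [180.0, 0.0, 20.0]
force: [-0.8, -0.1, -0.2]
width: 0.0137
grip_force: 30.0
```

Run:
```python
from h import *
p=np.array([.4802,-.221,.207,20]);q=np.array([.595,.07,.19,-5.7])
plan(p,[p+(q-p)*k/2 for k in(1,2)],1)
r=.007;L=.096
for th in(0,10,20,30,40,50,60,70,80):
    t=np.radians(th);print(th,'dx',round((-L*np.sin(t)+r*np.cos(t)-r)/.3,3),'dz',round((L-L*np.cos(t)-r*np.sin(t))/.3,3))
```

```text
[1.0, 0.346, -0.39, 0.028, 0, 0, 0.071]
[1.0, 0.25, -0.457, 0.029, 0, 0, 0.072]
end 0.5948983892817536 0.06988461215545783 0.1899 -5.739999999999998
0 dx 0.0 dz 0.0
10 dx -0.056 dz 0.001
20 dx -0.111 dz 0.011
30 dx -0.163 dz 0.031
40 dx -0.211 dz 0.06
50 dx -0.253 dz 0.096
60 dx -0.289 dz 0.14
70 dx -0.316 dz 0.189
80 dx -0.334 dz 0.241
```

servo_tool(
  steps=[
    [[1, 0.04, -0.05, 0.005, 0, 0, 0.01], [1, 0.12, -0.14, 0.01, 0, 0, 0.025], [1, 0.2, -0.23, 0.017, 0, 0, 0.045], [1, 0.28, -0.32, 0.024, 0, 0, 0.06], [1, 0.346, -0.39, 0.028, 0, 0, 0.071]],
  ],
)

```text
t: 15.78
position: [0.5383, -0.0726, 0.1983]
orientation: [-180.0, 0.0, 7.2]
force: [0.1, 1.0, -0.3]
width: 0.0137
grip_force: 30.0
```

servo_tool(
  steps=[
    [[1, 0.055, -0.1, 0.006, 0, 0, 0.015], [1, 0.11, -0.2, 0.013, 0, 0, 0.03], [1, 0.165, -0.3, 0.019, 0, 0, 0.046], [1, 0.22, -0.4, 0.025, 0, 0, 0.062], [1, 0.25, -0.457, 0.029, 0, 0, 0.072]],
  ],
)

```text
t: 16.2
position: [0.5958, 0.0745, 0.1891]
orientation: [-180.0, 0.0, -5.6]
force: [0.0, 1.0, -0.7]
width: 0.0137
grip_force: 30.0
```

servo_tool(
  steps=[
    [[1, 0, 0, 0.09, 0, 0, 0], [1, 0, 0, 0.19, 0, 0, 0], [1, 0, 0, 0.28, 0, 0, 0], [1, 0, 0, 0.34, 0, 0, 0], [1, 0, 0, 0.35, 0, 0, 0]],
  ],
)

```text
t: 16.62
position: [0.5931, 0.0702, 0.0818]
orientation: [179.9, 0.3, -5.7]
force: [-0.4, 0.3, -0.2]
width: 0.0133
grip_force: 30.0
```

servo_tool(
  steps=[
    [[1, 0, 0, 0.015, 0, 0, 0], [1, 0, 0, 0.028, 0, 0, 0], [1, -0.025, 0, 0.031, 0, 0, 0], [1, -0.056, 0, 0.033, 0, 0, 0], [1, -0.09, 0, 0.038, 0, 0, 0]],
  ],
)

```text
t: 17.03
position: [0.5717, 0.072, 0.0759]
orientation: [-180.0, -0.5, -5.8]
force: [5.4, 0.3, 10.5]
width: 0.0135
grip_force: 30.0
```

servo_tool(
  steps=[
    [[1, -0.038, 0, 0.005, 0, 0, 0], [1, -0.073, 0, 0.017, 0, 0, 0], [1, -0.098, 0, 0.03, 0, 0, 0], [1, -0.121, 0, 0.046, 0, 0, 0], [1, -0.143, 0, 0.063, 0, 0, 0]],
  ],
)

```text
t: 17.45
position: [0.5256, 0.077, 0.057]
orientation: [-179.9, -0.1, -5.8]
force: [-6.8, 0.0, 20.6]
width: 0.0134
grip_force: 30.0
```

```bash
python3 -c "
from h import *
held((105,150,40),(125,255,255))"
```

```text
blob [ 298  175   37  171 4628]
tool [0.0495 0.0003 0.1158] world [ 0.5751  0.072  -0.0398]
tool [ 0.0015  0.0001 -0.0345] world [0.5269 0.0766 0.1105]
slope 72.3 len 0.1578
[0.52556004 0.07698617 0.05696273] [-1.79864346e+02 -1.48656052e-01 -5.75754584e+00] 0.01335841691570527
```

The pencil turns about a point roughly 30 mm above the nominal grasp point, an effective radius of about 126 mm. I'll continue on that circle.

servo_tool(
  steps=[
    [[1, -0.025, 0, 0, 0, 0, 0], [1, -0.048, 0, 0.013, 0, 0, 0], [1, -0.073, 0, 0.034, 0, 0, 0], [1, -0.096, 0, 0.057, 0, 0, 0], [1, -0.12, 0, 0.085, 0, 0, 0]],
  ],
)

```text
t: 17.92
position: [0.4884, 0.081, 0.0301]
orientation: [-179.9, -0.0, -5.7]
force: [-4.3, 0.2, 6.3]
width: 0.013
grip_force: 30.0
```

servo_tool(
  steps=[
    [[1, -0.02, 0, 0.03, 0, 0, 0], [1, -0.034, 0, 0.053, 0, 0, 0], [1, -0.042, 0, 0.066, 0, 0, 0], [1, -0.046, 0, 0.072, 0, 0, 0], [1, -0.046, 0, 0.072, 0, 0, 0]],
  ],
)

```text
t: 18.33
position: [0.4755, 0.0819, 0.0079]
orientation: [-180.0, 0.0, -5.7]
force: [-2.0, 0.1, 2.8]
width: 0.013
grip_force: 30.0
```

```bash
python3 -c "
from h import *
held((105,150,40),(125,255,255))"
```

```text
blob [ 297   75   39  271 8799]
tool [ 0.1057 -0.0002  0.0341] world [ 0.5807  0.0716 -0.0072]
tool [ 0.0016 -0.0002 -0.0347] world [0.4772 0.0818 0.0616]
slope 33.5 len 0.1248
[0.47551506 0.08188349 0.00791159] [-1.79967147e+02  5.83442777e-03 -5.74131395e+00] 0.012958496361912313
```

servo_tool(
  steps=[
    [[1, 0, 0, -0.04, 0, 0, 0], [1, 0, 0, -0.12, 0, 0, 0], [1, 0, 0, -0.2, 0, 0, 0], [1, 0, 0, -0.28, 0, 0, 0], [1, 0, 0, -0.3, 0, 0, 0]],
  ],
)

```text
t: 18.8
position: [0.4771, 0.082, 0.1004]
orientation: [-180.0, -0.2, -5.7]
force: [0.6, -0.6, -0.7]
width: 0.0131
grip_force: 30.0
```

servo_tool(
  steps=[
    [[1, 0, 0, 0, 0, 0.025, 0], [1, 0, 0, 0, 0, 0.055, 0], [1, 0, 0, 0, 0, 0.085, 0], [1, 0, 0, 0, 0, 0.1, 0], [1, 0, 0, 0, 0, 0.1, 0]],
  ],
)

```text
t: 19.22
position: [0.4872, 0.0881, 0.1269]
orientation: [179.3, -15.7, -5.7]
force: [-0.6, -0.5, -0.5]
width: 0.0132
grip_force: 30.0
```

servo_tool(
  steps=[
    [[1, 0, 0, 0, 0, 0, 0], [1, 0, 0, 0, 0, 0, 0]],
  ],
)

```text
t: 19.38
position: [0.488, 0.0872, 0.1256]
orientation: [179.2, -15.6, -5.8]
force: [-0.6, -0.5, -0.5]
width: 0.0131
grip_force: 30.0
```

```bash
python3 -c "
from h import *
held((105,150,40),(125,255,255))
S=cam('side');s=optics.read_camera('side');m=cv2.inRange(hsv(s),(105,150,40),(122,255,255));m[:120]=0;m[290:]=0;m[:,:290]=0;m[:,420:]=0
q=cv2.findNonZero(m)[:,0].astype(np.float32);print(len(q),q.min(0),q.max(0))
o=get_obs();R=Ro.from_euler('xyz',o['orientation'],degrees=True).as_matrix();P=o['position']-R[:,2]*.019
vx,vy,cx,cy=cv2.fitLine(q,2,0,.01,.01).ravel();t=(q-(cx,cy))@(vx,vy)
for e in(t.min(),t.max()):
    c,d=ray(S,cx+vx*e,cy+vy*e);k=(P-c)@R[:,1]/(d@R[:,1]);print((c+d*k).round(4))
"
```

```text
blob [ 297   84   39  262 8162]
tool [ 1.032e-01 -1.000e-04  4.380e-02] world [0.5935 0.0763 0.1295]
tool [ 0.0002 -0.0001 -0.0326] world [0.4744 0.0894 0.1753]
slope 36.5 len 0.1283
[0.4879669  0.08719848 0.12555863] [179.15847578 -15.63070207  -5.75786723] 0.013067462363200172
80 [306. 200.] [330. 203.]
[0.5246 0.0836 0.1647]
[0.5842 0.077  0.1445]
```

```bash
python3 -c "
from h import *
o=get_obs();print(o['joint_pos'].round(1),o['position'],o['orientation'])
held((105,150,40),(125,255,255))
im=optics.read_camera('wrist');S=hsv(im)
# wood cone / dark point rows near column 316
for r in range(335,420,6):print(r,im[r,316],end=' ')
"
```

```text
[-42.   27.1  27.9 138.5 -59.9   6.1 -55. ] [0.48773679 0.0868903  0.12525929] [179.1339695  -15.58721151  -5.77120331]
blob [ 297   84   39  262 8156]
tool [ 0.1033 -0.0002  0.0443] world [0.5935 0.076  0.1287]
tool [-0.     -0.0001 -0.0323] world [0.4741 0.0891 0.1747]
slope 36.6 len 0.1286
[0.48773679 0.0868903  0.12525929] [179.1339695  -15.58721151  -5.77120331] 0.013129746909196967
335 [ 16  67 172] 341 [ 19  67 172] 347 [40 40 38] 353 [57 56 57] 359 [70 70 75] 365 [75 72 80] 371 [66 66 69] 377 [59 60 63] 383 [203 154  85] 389 [226 175  99] 395 [254 237 152] 401 [254 237 153] 407 [242 199 115] 413 [203 155  86] 419 [202 153  89]
```

servo_tool(
  steps=[
    [[1, 0.05, 0, 0.015, 0, 0, 0], [1, 0.12, -0.01, 0.035, 0, 0, 0], [1, 0.2, -0.02, 0.055, 0, 0.01, 0], [1, 0.27, -0.03, 0.075, 0, 0.025, 0], [1, 0.32, -0.033, 0.09, 0, 0.05, 0]],
  ],
)

```text
t: 20.0
position: [0.5961, 0.0905, 0.143]
orientation: [178.5, -22.3, -5.6]
force: [0.4, -0.0, -0.8]
width: 0.0127
grip_force: 30.0
```

servo_tool(
  steps=[
    [[1, 0, 0, 0, 0, 0.02, 0], [1, 0, 0, 0, 0, 0.02, 0], [1, 0, 0, 0, 0, 0.02, 0]],
  ],
)

```text
t: 20.25
position: [0.603, 0.0958, 0.1607]
orientation: [177.9, -24.5, -5.5]
force: [0.5, -0.1, -0.5]
width: 0.013
grip_force: 30.0
```

```bash
python3 -c "
from h import *
o=get_obs();print(o['joint_pos'].round(1))
held((105,150,40),(125,255,255))
T=cam('top');S=cam('side')
for n in('top','side'):
    s=optics.read_camera(n);m=cv2.inRange(hsv(s),(105,150,40),(122,255,255))
    R=Ro.from_euler('xyz',o['orientation'],degrees=True).as_matrix();P=o['position']-R[:,2]*.019
    p=proj(cam(n),P+R[:,0]*.1).astype(int);k=np.zeros_like(m);k[p[1]-40:p[1]+40,p[0]-40:p[0]+40]=m[p[1]-40:p[1]+40,p[0]-40:p[0]+40]
    c,l,st,_=cv2.connectedComponentsWithStats(k);i=1+st[1:,4].argmax();q=cv2.findNonZero((l==i).astype(np.uint8))[:,0].astype(np.float32)
    vx,vy,cx,cy=cv2.fitLine(q,2,0,.01,.01).ravel();t=(q-(cx,cy))@(vx,vy);print(n,len(q))
    for e in(t.min(),t.max()):
        c,d=ray(cam(n),cx+vx*e,cy+vy*e);k=(P-c)@R[:,1]/(d@R[:,1]);print((cx+vx*e,cy+vy*e),(c+d*k).round(4),(R.T@(c+d*k-P)).round(4))
"
```

```text
[-45.9  29.9  35.2 129.5 -59.9   6.1 -55. ]
blob [ 297   84   39  262 8214]
tool [ 1.031e-01 -1.000e-04  4.200e-02] world [0.7058 0.0851 0.1827]
tool [ 0.0005 -0.     -0.0332] world [0.5821 0.0998 0.2084]
slope 36.3 len 0.1272
[0.6030021  0.0958063  0.16074089] [177.87848138 -24.54510884  -5.53458384] 0.012969352746318195
top 198
(np.float32(259.6081), np.float32(198.2222)) [0.6122 0.0962 0.2019] [ 0.0254  0.     -0.0147]
(np.float32(265.20007), np.float32(157.7513)) [0.696  0.0863 0.1887] [0.0967 0.     0.0324]
side 93
(np.float32(344.0671), np.float32(172.96709)) [0.6289 0.0944 0.2042] [ 0.0416  0.     -0.0098]
(np.float32(370.08063), np.float32(171.1618)) [0.6954 0.0865 0.1931] [0.0979 0.     0.0282]
```

```bash
cat >> h.py <<'E'
def rel(p,o,tp,to):
    R=Ro.from_euler('xyz',o,degrees=True);Q=Ro.from_euler('xyz',to,degrees=True)
    return (R.inv().apply(np.array(tp)-p)/.3).round(3),((R.inv()*Q).as_rotvec()/np.pi).round(3)
E
python3 -c "
from h import *
o=get_obs();p,a=o['position'],o['orientation']
A=([.555,.14,.13],[180,-5,-5.7]);B=([.508,.18,.10],[180,-5,-5.7])
print(rel(p,a,*A));print(rel(*A,*B));print(rel(*B,[.508,.18,.03],[180,-5,-5.7]))"
```

```text
(array([-0.199, -0.135,  0.016]), array([ 0.012, -0.108, -0.002]))
(array([-0.177, -0.117,  0.085]), array([0., 0., 0.]))
(array([-0.02 , -0.   ,  0.232]), array([0., 0., 0.]))
```

servo_tool(
  steps=[
    [[1, -0.04, -0.027, 0, 0.002, -0.02, 0], [1, -0.08, -0.054, 0.005, 0.005, -0.045, 0], [1, -0.12, -0.081, 0.01, 0.007, -0.07, 0], [1, -0.16, -0.108, 0.013, 0.01, -0.095, -0.002], [1, -0.199, -0.135, 0.016, 0.012, -0.108, -0.002]],
  ],
)

```text
t: 20.82
position: [0.556, 0.1403, 0.1301]
orientation: [-180.0, -4.9, -5.6]
force: [0.7, 0.3, -0.6]
width: 0.0131
grip_force: 30.0
```

servo_tool(
  steps=[
    [[1, -0.04, -0.025, 0.02, 0, 0, 0], [1, -0.085, -0.055, 0.04, 0, 0, 0], [1, -0.13, -0.085, 0.065, 0, 0, 0], [1, -0.177, -0.117, 0.085, 0, 0, 0], [1, -0.177, -0.117, 0.085, 0, 0, 0]],
  ],
)

```text
t: 21.23
position: [0.5038, 0.1824, 0.0984]
orientation: [-179.9, -4.9, -5.4]
force: [-0.9, 0.4, -0.2]
width: 0.0132
grip_force: 30.0
```

servo_tool(
  steps=[
    [[1, 0, 0, 0, 0, 0, 0], [1, 0, 0, 0, 0, 0, 0]],
  ],
)

```text
t: 21.4
position: [0.5085, 0.1801, 0.1007]
orientation: [-179.9, -5.2, -5.6]
force: [0.2, -0.2, -0.2]
width: 0.013
grip_force: 30.0
```

```bash
python3 -c "
from h import *
o=get_obs();p,a=o['position'],o['orientation'];print(o['joint_pos'].round(1))
held((105,150,40),(125,255,255))
print(rel(p,a,[.508,.18,.03],[180,-5,-5.7]))
R=Ro.from_euler('xyz',a,degrees=True);g=p-R.apply([0,0,.019])
for X in([.1,0,.031],[0,0,-.033]):print(g+R.apply(X))
"
```

```text
[-56.4  38.3  44.8 127.1 -54.3  29.7 -65.8]
blob [ 297   85   39  261 7965]
tool [ 0.1044 -0.0002  0.0556] world [0.6154 0.1699 0.0737]
tool [ 0.0004 -0.0001 -0.0328] world [0.5042 0.1806 0.1523]
slope 40.3 len 0.1365
[0.50854627 0.1801486  0.1006652 ] [-179.91685175   -5.18310053   -5.59316917] 0.013048992175614593
(array([-0.023,  0.001,  0.234]), array([-0.001, -0.001,  0.001]))
[0.60874383 0.1703537  0.09774816]
[0.50386367 0.18053134 0.15245252]
```

servo_tool(
  steps=[
    [[1, -0.005, 0, 0.05, 0, 0, 0], [1, -0.01, 0, 0.11, 0, 0, 0], [1, -0.015, 0, 0.17, 0, 0, 0], [1, -0.02, 0, 0.22, 0, 0, 0], [1, -0.022, 0, 0.235, 0, 0, 0]],
  ],
)

```text
t: 21.87
position: [0.5088, 0.1796, 0.0286]
orientation: [-179.9, -5.1, -5.7]
force: [-0.6, -0.4, 0.1]
width: 0.0131
grip_force: 30.0
```

servo_tool(
  steps=[
    [[1, -0.001, 0, 0.012, 0, 0, 0], [1, -0.003, 0, 0.025, 0, 0, 0], [1, -0.004, 0, 0.04, 0, 0, 0], [1, -0.004, 0, 0.047, 0, 0, 0], [1, -0.004, 0, 0.047, 0, 0, 0]],
  ],
)

```text
t: 22.28
position: [0.5088, 0.1806, 0.0154]
orientation: [-179.9, -5.1, -5.6]
force: [-0.8, -0.5, -0.4]
width: 0.0129
grip_force: 30.0
```

servo_tool(
  steps=[
    [[1, 0, 0.01, 0, 0, 0, 0], [1, 0, 0.01, 0.008, 0, 0, 0], [1, -0.001, 0.01, 0.016, 0, 0, 0], [1, -0.002, 0.01, 0.022, 0, 0, 0], [1, -0.002, 0.01, 0.022, 0, 0, 0]],
  ],
)

```text
t: 22.7
position: [0.5082, 0.1776, 0.0086]
orientation: [-179.9, -5.1, -5.6]
force: [-0.4, -0.2, -0.1]
width: 0.0132
grip_force: 30.0
```

servo_tool(
  steps=[
    [[0.56, 0, 0, 0, 0, 0, 0], [0.56, 0, 0, 0, 0, 0, 0], [0.56, 0, 0, 0, 0, 0, 0], [0.56, 0, 0, 0, 0, 0, 0], [0.56, 0, 0, 0, 0, 0, 0]],
  ],
)

```text
t: 23.12
position: [0.5084, 0.1777, 0.009]
orientation: [-179.9, -5.1, -5.6]
force: [0.4, -0.5, -0.9]
width: 0.0205
grip_force: 0.0
```

servo_tool(
  steps=[
    [[0.56, 0, 0, -0.02, 0, 0, 0], [0.56, 0, 0, -0.07, 0, 0, 0], [0.56, 0, 0, -0.15, 0, 0, 0], [0.56, 0, 0, -0.28, 0, 0, 0], [0.56, 0, 0, -0.4, 0, 0, 0]],
  ],
)

```text
t: 23.53
position: [0.4966, 0.1778, 0.1298]
orientation: [-180.0, -5.0, -5.6]
force: [1.5, 2.0, 0.1]
width: 0.0204
grip_force: 0.0
```

servo_tool(
  steps=[
    [[0.56, 0, 0, -0.13, 0, 0, 0], [0.56, 0, 0, -0.27, 0, 0, 0], [0.56, 0, 0, -0.35, 0, 0, 0], [0.56, 0, 0, -0.35, 0, 0, 0], [0.56, 0, 0, -0.35, 0, 0, 0]],
  ],
)

```text
t: 23.95
position: [0.4882, 0.18, 0.2343]
orientation: [-179.8, -5.2, -5.5]
force: [0.1, 0.8, 0.7]
width: 0.0204
grip_force: 0.0
```

```bash
python3 -c "
from h import *
W=cam('wrist');im=optics.read_camera('wrist');cv2.imwrite('pics/fin.png',im[...,::-1]);H=hsv(im)
for n,lo,hi in(('b',(105,150,40),(122,255,255)),('r',(0,140,40),(6,255,255))):
    k,l,st,_=cv2.connectedComponentsWithStats(cv2.inRange(H,lo,hi));i=1+st[1:,4].argmax();q=cv2.findNonZero((l==i).astype(np.uint8))[:,0]
    for r in(q[:,1].min(),q[:,1].max()):print(n,r,q[q[:,1]==r][:,0].mean(),onz(W,q[q[:,1]==r][:,0].mean(),r,.01).round(4))
"
```

```text
b 126 317.0 [0.6038 0.1686 0.01  ]
b 236 314.5 [0.4795 0.1834 0.01  ]
r 128 266.0 [0.6072 0.2259 0.01  ]
r 242 268.0 [0.4775 0.2394 0.01  ]
```

View pics/fin.png

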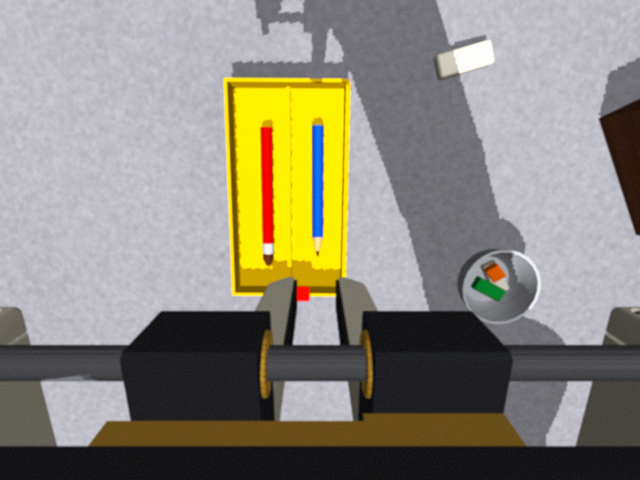

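The final view shows the brush (267,190) and pencil (317,185) lying flat, one on each side of the rib (290), tips towards the clasp (303,293). The gripper is clear, so I'm handing in.

```bash
python3 -c "
from station import arm
print(arm.close_job())"
```

```text
the job is handed in; nothing more can be done
None
```

The job is handed in; the hand-in gave no verdict. In the last wrist view the brush and pencil lie flat in the box, one on each side of the rib, tips towards the clasp, with the gripper clear. I did not look at the marker again after the grasps.

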